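# Swing a freshly oiled bentwood box over its drip mat with the jib's lean lever

### The arm

A 7-joint arm with a two-finger parallel gripper is mounted at the origin on the work surface. World frame = base frame: x ahead of the robot, y to its left, z up, the work surface at z = 0. Lengths are in m, angles in rad, forces in N, time in s.
With the tool pointing down it reaches from about 0.4 to 0.9 m from the base axis. Payload 5.6 kg.
Tool frame: the origin (TCP) lies midway between the tips of the shut fingers; the grasp point (between the pads) lies 19 mm behind it (env.grip_depth is the distance from the TCP to the grasp point, in m); z points along the fingers, y is the line along which they close (so a half turn about z gives the same grasp; the last joint's range is limited). The gripper opens to 92 mm and grips with 3 to 60 N. Pads are 20 mm wide; open, the fingers measure 128 mm over their backs; the gripper's body (75 mm by 189 mm) begins 69 mm behind the grasp point.
Start: joints at [-1.219, 0.468, -0.012, 1.603, 0.006, 1.071, -0.056], TCP at [0.25, 0.6, 0.184] pointing down, gripper open.
Joint ranges: [-2.53, 2.53], [-0.31, 2.02], [-1.57, 1.55], [0.28, 2.44], [-1.29, 4.43], [0.15, 1.84], [-2.92, 2.92]. Speed limits (rad/s): [2.57, 2.57, 3.14, 3.14, 3.14, 3.14, 3.14].

### API

Orientations are given as a unit quaternion [x, y, z, w].
In Python, from plant import env gives the robot as it stands.
- The arm moves only by the shell command python3 -m inch 'ROWS'. ROWS is JSON, a list that holds one entry, the list of rows, each a list of 7 numbers: the shift along the tool's x, y, z in units of 0.08 m (1.0 is 0.08 m), then the turn, a rotation vector about the tool's x, y, z in units of 180 degrees (1.0 is 180 degrees), then the closure, from 0 (fully open) to 1 (shut). In form: [[[tx, ty, tz, rx, ry, rz, claw], ...]]. A call has 1 to 10 rows; each row is the pose to reach, as a shift and turn from the pose commanded when the call began, along the tool's axes at that moment, turning the shorter way round; what a row does not reach only later rows make up. A row lasts 1/10 s, in which the tool goes at most 50 mm and 8.59 degrees, less where a joint would pass 70% of its speed; a pose out of reach is approached as far as the arm can. A call with a number of a shift or a turn outside -1 to 1 is refused whole. A call with a gripper value outside its range is refused whole. The fingers move at their own pace and stop on an object; the grip force is fixed at half the most. Time passes only in rows, so rows that repeat a pose let the fingers close. It gives the time, the measured TCP pose, the force, the opening and the grip force at its end, in the units of the state.
- env.get_obs(): the state, without advancing time (a new reading comes with each control period).
- env.read_camera(name): name is "scene" or "top" or "wrist"; returns the picture (480x640x3 uint8, red, green, blue); there is no depth.
- env.get_calibration(name): a dict with "fx", "fy", "cx", "cy" (pixels), "k1" (the pictures are not rectified: a ray, as slopes to the right and down, at radius r is drawn at 1 + k1 r^2 times it, then the intrinsics apply), "eye" and "attitude" of the camera in the world. Camera axes: x right, y up, looking along -z (the intrinsics and any distortion apply to the point x, -y, -z); pixel columns grow to the right and rows downward; lengths in m; the calibration is good to about 2 mm. A picture is of the moment at which its call begins: read the wrist's pose just before it. get_calibration takes no time and is no camera call; for the wrist camera it gives the pose at the moment of the call.
- env.close_job(): hands the job in; it is judged then, once.
The state is a dict: "t": time; "qpos": joint angles; "joint_vel": joint speeds; "tau": joint torques, N m; "ee_pos": TCP position; "tcp_rot": TCP orientation; "force": force on the tool from outside, world axes, zero at the start; "moment": the same for the moment, N m; "opening": finger opening in m; "grip_force": force on a finger pad.
Only numpy, scipy, OpenCV 4.12 (cv2) and the standard library are available. Lean on these libraries where they do the work, as an engineer would, in place of code of your own. Each camera call takes 0.05 s, during which the arm holds its last target. There are 200 camera calls.

### The job

The freshly oiled bentwood box on the red swinging boom must stand still, centred above the round blue drip mat. Swing it there only by working the yellow-knobbed lean lever (leaning the mast makes the boom swing to that side by its own weight), never touching the boom, the box or the mast, never letting the boom hit its end stops, and leaving the other things on the bench alone. Bring the boom to rest over the mat for a good two seconds, then let go with the lever upright and the box still in place.

Things in the scene. Friction and masses are not known exactly. Their poses are not given: they have to be found in the camera images.
- base: fixed green base of the jib, plate 20 mm thick, with 70 mm high cheeks beside the mast; stands anywhere on the bench, turned by up to 0.2 rad. Origin on the bench top; x is the boom's straight-ahead direction (boom joint 0), y is left of it. Mast foot at x -50, y 140 mm; the lever's pivot at x 20, y -200, z 45 mm; the mast leans about an axis parallel to x, 60 mm up.
- mast_foot (a point): the point on the bench top (z = 0) under the jib's mast, in the fixed base; axes as the base's.
- boom (a joint): angle of the boom about the mast (rad): 0 ahead along the base's x, positive left; stops at +-1.05, keep within +-1.0. Free bearing, nominal inertia 0.066 kg m2 (mass 1.45 kg, up to 30 % off), damping 0.006 N m s/rad, dry friction 0.0015 N m: coasts for seconds. Lever at q, boom at p: it accelerates about 0.78 q cos(p) rad/s2 to the side the lever leans (off balance 0.021 kg m to the box).
- lever (a joint): angle of the lean lever (rad): 0 upright, positive leaning left (+y of the base), limits -0.5 and 0.5, about a horizontal axis along the base's x. The mast leans to the same side by a quarter of this angle. A spring (about 2.2 N m/rad, that is 6 N at the knob for 0.4 rad) with a damper returns it upright when let go.
- knob (a point): centre of the yellow ball knob, 40 mm in diameter, on top of the lean lever: 150 mm above the lever's pivot, 195 mm above the bench when upright; on a steel rod 12 mm in diameter. It moves sideways along the base's y, 60 mm for 0.4 rad.
- carrier: the red boom beam (24 mm square, from 200 mm behind the mast to 300 mm in front, its middle 178 mm above the bench) with a dark steel counterweight (68 mm in diameter, centre 155 mm behind the mast, top 265 mm above the bench) on its tail and the box on its front end; origin on the mast's axis, 160 mm above the bench, x towards the box. Not to be touched.
- box_center (a point): centre of the round bentwood box, 120 mm in diameter and about 88 mm high with its lid, fixed on the front end of the boom 300 mm from the mast's axis; centre 235 mm above the bench. Not to be touched.
- mast: the short grey and steel mast that leans left and right; origin on its leaning axis 60 mm above the bench. Not to be touched.
- mat_center (a point): centre of the top of the round blue drip mat with a white middle disc, 150 mm in diameter (white part 60 mm), 7 mm thick, fixed on the bench 300 mm from the mast foot, to the left of where the box starts.
- hammer: loose hammer lying on the bench to the left; leave alone.
- oil_tin: loose tin, 66 mm in diameter, 100 mm high, standing on the bench to the right; leave alone.
- wood_bowl: loose wooden bowl, 100 mm in diameter, 45 mm high, on the bench ahead to the right, lower than the boom; leave alone.
There are look-alikes about, which are no part of the job. Of the things like the part that bears mat_center, leave any that is black; of the rest the smaller one is meant.

How it is judged:
By the outcome, as a careful person would: the job done as asked, in the order asked, and still so for the second after the job is handed in, with the robot touching nothing.
It also fails if it takes over 48 s, if anything falls off the work surface, if the arm or the gripper's body presses on something with over 40 N, if the wrist force passes 120 N, or if a joint passes its speed limit or range.

## Working session

There is one attempt and no reset: what is moved stays moved. The work goes in short steps, Python scripts to look and compute and a shell command to move; the robot and the scene stay as the last step left them, time stands still between calls to the robot, and variables do not carry over. Pictures are saved under pics/ and viewed, at most 10 in all, crops included, and the job is handed in when it is done.

```bash
ls; mkdir -p pics; python3 - <<'E'
from plant import env
import cv2
for n in ("scene","top"):
    im=env.read_camera(n); cv2.imwrite(f"pics/{n}0.png",im[:,:,::-1]); 
    c=env.get_calibration(n); print(n,c)
o=env.get_obs(); print(o['t'],o['ee_pos'],o['tcp_rot'],o['opening'])
E
```

```text
pics
scene {'fx': 527.3064237685763, 'fy': 527.3064237685763, 'cx': 321.7356627973717, 'cy': 240.69836934744177, 'k1': -0.08067328024656638, 'eye': array([ 1.43094121, -0.72924497,  0.95189923]), 'attitude': array([0.43002123, 0.23062159, 0.41314343, 0.76890047])}
top {'fx': 541.7836282936207, 'fy': 541.7836282936207, 'cx': 319.3548233468944, 'cy': 235.5231055766181, 'k1': 0.014370082953330079, 'eye': array([0.10199979, 0.00195484, 1.56694719]), 'attitude': array([-0.05428741,  0.06026967,  0.70489938, -0.70465404])}
0.1 [0.24982412 0.59945179 0.18344428] [ 1.96130720e-01  9.80577430e-01 -7.96184656e-04 -9.84593573e-05] 0.09166356597835788
```

View pics/scene0.png

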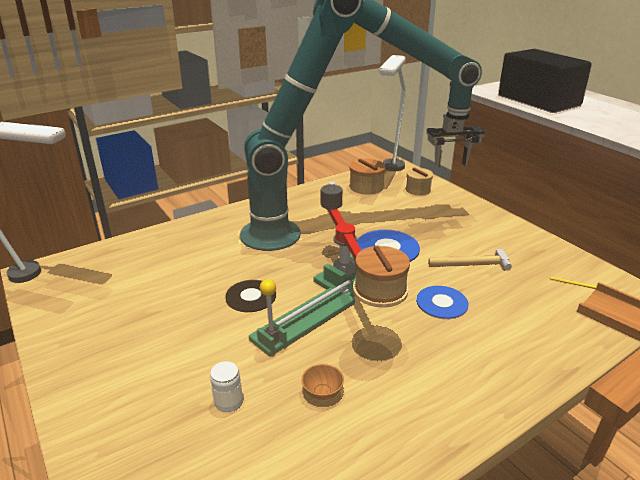

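View pics/top0.png

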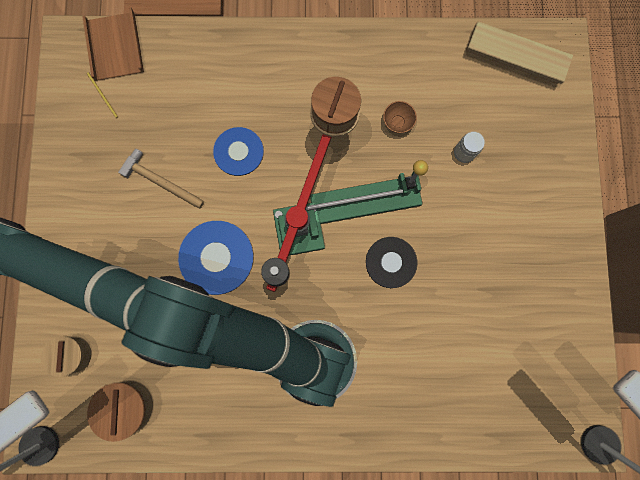

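The scene view shows the yellow knob at (268,288), the box at (382,270), the small blue mat at (442,301) and the large blue decoy at (389,246). In the top view the knob is at (420,167), the box lid at (336,99), the target mat at (238,151) and the red mast cap at (297,216). The boom has to swing left.

```bash
cat > h.py <<'E'
import numpy as np, cv2
from plant import env
from scipy.spatial.transform import Rotation as R
def ray(c,uv):
    d=np.array([(uv[0]-c['cx'])/c['fx'],(uv[1]-c['cy'])/c['fy']]); s=d.copy()
    for _ in range(20): s=d/(1+c['k1']*(s@s))
    v=R.from_quat(c['attitude']).apply([s[0],-s[1],-1]); return c['eye'],v/np.linalg.norm(v)
def plane(c,uv,z):
    e,v=ray(c,uv); return e+v*(z-e[2])/v[2]
def tri(c1,u1,c2,u2):
    e1,v1=ray(c1,u1); e2,v2=ray(c2,u2)
    s=np.linalg.lstsq(np.c_[v1,-v2],e2-e1,rcond=None)[0]
    a,b=e1+s[0]*v1,e2+s[1]*v2; return (a+b)/2,np.linalg.norm(a-b)
def mask(im,col):
    h=cv2.cvtColor(im,cv2.COLOR_RGB2HSV).astype(int); H,S,V=h[...,0],h[...,1],h[...,2]
    return {'yellow':(H>20)&(H<32)&(S>200)&(V>100),'red':((H<4)|(H>176))&(S>200)&(V>90),
     'blue':(H>100)&(H<125)&(S>150)&(V>70),'green':(H>60)&(H<85)&(S>100)&(V>40),
     'white':(S<60)&(V>150)}[col].astype(np.uint8)
def blobs(m,amin=40):
    n,l,s,c=cv2.connectedComponentsWithStats(m)
    return sorted([(int(s[i,4]),c[i].round(1).tolist(),s[i,:4].tolist()) for i in range(1,n) if s[i,4]>=amin],reverse=True)
E
python3 - <<'E'
from h import *
I={n:cv2.imread(f'pics/{n}0.png')[:,:,::-1].copy() for n in('scene','top')}
C={n:env.get_calibration(n) for n in I}
for n in I:
    for c in('yellow','red','blue','green'): print(n,c,blobs(mask(I[n],c))[:4])
for n,box in(('top',(214,128,264,176)),('scene',(417,286,470,320))):
    x0,y0,x1,y1=box; m=np.zeros((480,640),np.uint8); m[y0:y1,x0:x1]=mask(I[n],'blue')[y0:y1,x0:x1]
    ct=max(cv2.findContours(m,0,2)[0],key=cv2.contourArea); e=cv2.fitEllipse(ct)
    P=np.array([plane(C[n],p[0],.007) for p in ct]); (cx,cy),r=cv2.minEnclosingCircle(P[:,:2].astype(np.float32)); print('mat',n,cx,cy,r,plane(C[n],e[0],.007))
    w=np.zeros_like(m); w[y0:y1,x0:x1]=mask(I[n],'white')[y0:y1,x0:x1]; print(' white',[plane(C[n],b[1],.007) for b in blobs(w,30)])
ky={n:[b for b in blobs(mask(I[n],'yellow'),20)] for n in I}; print(ky)
k={'scene':min(ky['scene'],key=lambda b:np.hypot(b[1][0]-268,b[1][1]-288))[1],'top':min(ky['top'],key=lambda b:np.hypot(b[1][0]-420,b[1][1]-167))[1]}
print('knob',tri(C['scene'],k['scene'],C['top'],k['top']),plane(C['top'],k['top'],.195),plane(C['scene'],k['scene'],.195))
# base plate outline at z=.02
g=mask(I['top'],'green'); g[:,:265]=0; g[:180,:][:, :300]=0
pts=np.argwhere(g)[:,::-1]; pts=pts[(pts[:,1]>170)&(pts[:,1]<260)&(pts[:,0]<430)]
h=cv2.convexHull(pts.astype(np.int32))[:,0]
for p in h: print(p,plane(C['top'],p,.02)[:2].round(4))
r=np.argwhere(mask(I['top'],'red'))[:,::-1]
Q=np.array([plane(C['top'],p,.19)[:2] for p in r]); print('redline',cv2.fitLine(Q.astype(np.float32),cv2.DIST_HUBER,0,.01,.01).ravel(),len(Q))
E
```

```text
scene yellow [(230, [354.6, 38.7], [344, 24, 21, 27]), (132, [267.4, 285.5], [260, 280, 16, 13]), (42, [580.9, 284.3], [567, 281, 30, 7])]
scene red [(189, [342.1, 223.0], [331, 210, 24, 23]), (121, [352.5, 243.1], [344, 234, 16, 21])]
scene blue [(1009, [442.0, 301.4], [417, 286, 51, 32]), (748, [391.6, 241.3], [357, 230, 63, 30]), (737, [121.1, 152.1], [97, 131, 57, 59])]
scene green []
top yellow []
top red []
top blue [(2014, [210.3, 252.5], [179, 221, 74, 74]), (1491, [237.9, 151.1], [214, 128, 49, 47])]
top green []
mat top 0.6134655475616455 0.23176375031471252 0.07438511401414871 [0.61297316 0.23175653 0.007     ]
 white [array([0.61494924, 0.23236095, 0.007     ])]
mat scene 0.6191797852516174 0.22740718722343445 0.07438711076974869 [0.62140924 0.22586212 0.007     ]
 white [array([0.61830704, 0.2290377 , 0.007     ])]
{'scene': [(230, [354.6, 38.7], [344, 24, 21, 27]), (132, [267.4, 285.5], [260, 280, 16, 13]), (42, [580.9, 284.3], [567, 281, 30, 7]), (24, [557.8, 279.3], [550, 278, 16, 4])], 'top': []}Traceback (most recent call last):
  File "<stdin>", line 12, in <module>
ValueError: min() iterable argument is empty
```

```bash
python3 - <<'E'
from h import *
I={n:cv2.imread(f'pics/{n}0.png')[:,:,::-1].copy() for n in('scene','top')}
C={n:env.get_calibration(n) for n in I}
T=I['top']; H=cv2.cvtColor(T,cv2.COLOR_RGB2HSV); S=cv2.cvtColor(I['scene'],cv2.COLOR_RGB2HSV)
for p in((420,167),(424,164),(417,171),(297,216),(320,155),(370,206),(340,215)): print(p,H[p[1],p[0]])
for p in((268,288),(272,292),(264,284),(320,310),(290,325)): print('s',p,S[p[1],p[0]])
def sel(h,c,sm=120,vm=40):
    a,s,v=[h[...,i].astype(int) for i in range(3)]
    m={'y':(a>20)&(a<33)&(s>170),'r':((a<6)|(a>174))&(s>190),'g':(a>55)&(a<90)&(s>90)}[c]&(v>vm)
    return m.astype(np.uint8)
def crop(m,x0,y0,x1,y1): o=np.zeros_like(m); o[y0:y1,x0:x1]=m[y0:y1,x0:x1]; return o
kt=blobs(crop(sel(H,'y'),408,155,432,180),10); ks=blobs(crop(sel(S,'y'),255,275,282,300),10); print(kt,ks)
if kt and ks:
    a=[kt[0][2][0]+kt[0][2][2]/2-.5,kt[0][2][1]+kt[0][2][3]/2-.5]; b=[ks[0][2][0]+ks[0][2][2]/2-.5,ks[0][2][1]+ks[0][2][3]/2-.5]
    print('knob',tri(C['top'],a,C['scene'],b),plane(C['top'],a,.195),plane(C['scene'],b,.195))
r=np.argwhere(crop(sel(H,'r'),255,130,345,300))[:,::-1]
Q=np.array([plane(C['top'],p,.19)[:2] for p in r]); print('red',cv2.fitLine(Q.astype(np.float32),cv2.DIST_HUBER,0,.01,.01).ravel(),len(Q))
g=crop(sel(H,'g'),268,165,430,262); pts=np.argwhere(g)[:,::-1]; print(len(pts))
h=cv2.approxPolyDP(cv2.convexHull(pts.astype(np.int32)),1.5,True)[:,0]
for p in h: print(p,plane(C['top'],p,.02)[:2].round(4))
cv2.imwrite('pics/tc.png',cv2.resize(T[85:285,255:435],None,fx=3,fy=3,interpolation=2)[:,:,::-1])
E
```

```text
(420, 167) [ 31 128 188]
(424, 164) [ 23 150 185]
(417, 171) [ 20 156 144]
(297, 216) [  1 183 174]
(320, 155) [  1 178 169]
(370, 206) [ 69  83 117]
(340, 215) [ 70  84 118]
s (268, 288) [ 23 207 227]
s (272, 292) [ 22 200 135]
s (264, 284) [ 26 212 243]
s (320, 310) [ 65  86 154]
s (290, 325) [ 53  73 112]
[] [(207, [267.4, 286.7], [260, 279, 16, 17])]
red [ 0.94300514 -0.33277822  0.41046035  0.04104512] 149
671
[418 178] [ 0.527  -0.3022]
[420 204] [ 0.4486 -0.3057]
[322 248] [ 0.3187 -0.0189]
[290 253] [0.3041 0.0732]
[279 246] [0.3245 0.105 ]
[274 210] [0.4304 0.1208]
[312 194] [0.4784 0.0101]
[401 173] [ 0.5422 -0.2525]
```

View pics/tc.png

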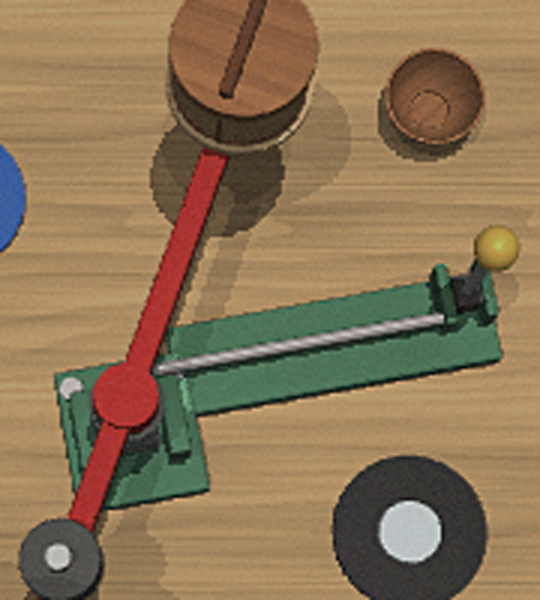

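The crop shows the knob at about (420.7,167.7) in full-image pixels, with the red beam, the mast cap and the green plate all clear. I'll refine with looser saturation limits.

```bash
cat >> h.py <<'E'
def hsv(im): return [a.astype(int) for a in cv2.split(cv2.cvtColor(im,cv2.COLOR_RGB2HSV))]
def crop(m,x0,y0,x1,y1):
    o=np.zeros(m.shape,np.uint8); o[y0:y1,x0:x1]=m[y0:y1,x0:x1]; return o
def redline(im,c,z=.19):
    h,s,v=hsv(im); m=crop(((h<6)|(h>174))&(s>145)&(v>70),180,100,420,300)
    b=cv2.connectedComponentsWithStats(m); m=np.isin(b[1],[i for i in range(1,b[0]) if b[2][i,4]>30])
    Q=np.array([plane(c,p,z)[:2] for p in np.argwhere(m)[:,::-1]])
    f=cv2.fitLine(Q.astype(np.float32),cv2.DIST_HUBER,0,.003,.001).ravel(); d=f[:2]*np.sign(f[0]); return np.arctan2(d[1],d[0]),f[2:],len(Q)
E
python3 - <<'E'
from h import *
I={n:cv2.imread(f'pics/{n}0.png')[:,:,::-1].copy() for n in('scene','top')}
C={n:env.get_calibration(n) for n in I}
h,s,v=hsv(I['top']); ct=C['top']
k=blobs(crop((h>18)&(h<34)&(s>120)&(v>90),409,156,432,180),10); print(k)
cm=lambda b:[b[2][0]+b[2][2]/2-.5,b[2][1]+b[2][3]/2-.5]
ks=[267.5,287]
print('knob',tri(ct,cm(k[0]),C['scene'],ks),plane(ct,cm(k[0]),.195),plane(C['scene'],ks,.195))
print('red',redline(I['top'],ct))
# mast cap: circle, width of beam wider
m=crop(((h<6)|(h>174))&(s>145)&(v>70),280,200,315,232); o=cv2.morphologyEx(m,cv2.MORPH_OPEN,cv2.getStructuringElement(2,(13,13))); print('cap top',blobs(o))
hs,ss,vs=hsv(I['scene']); m=crop(((hs<6)|(hs>174))&(ss>145)&(vs>60),325,205,365,260); o2=cv2.morphologyEx(m,cv2.MORPH_OPEN,cv2.getStructuringElement(2,(13,7))); print('cap scene',blobs(o2,20))
try:print(tri(ct,blobs(o)[0][1],C['scene'],blobs(o2,20)[0][1]))
except Exception as e:print(e)
for z in(.19,.2,.21):print(plane(ct,blobs(o)[0][1],z))
g=cv2.morphologyEx(crop((h>50)&(h<95)&(s>60)&(v>35),268,165,430,262),cv2.MORPH_OPEN,np.ones((2,2)))
def edge(cols,last):
    P=[]
    for x in cols:
        y=np.flatnonzero(g[:,x])
        if len(y): P.append(plane(ct,(x,(y[-1]+.5 if last else y[0]-.5)),.02)[:2])
    f=cv2.fitLine(np.array(P,np.float32),cv2.DIST_HUBER,0,.003,.001).ravel(); print(last,np.degrees(np.arctan2(f[1],f[0])),f)
edge(range(325,418),True); edge(range(325,398),False)
# lid
l=crop((h<18)&(s>90)&(v>60)&~((h<6)&(s>145)),305,70,366,125); print('lidmask',blobs(l)[:2])
for z in(.279,):print(plane(ct,(336.3,98.3),z))
E
```

```text
[(170, [420.4, 166.9], [414, 160, 14, 15])]
knob (array([ 0.5091007 , -0.27492723,  0.19436706]), np.float64(0.0010467639773885928)) [ 0.5086742  -0.27526555  0.195     ] [ 0.51014095 -0.27485763  0.195     ]
red (np.float32(-0.338348), array([0.41612217, 0.03509406], dtype=float32), 1404)
cap top [(372, [296.5, 216.4], [286, 205, 22, 23])]
cap scene [(162, [344.8, 227.4], [336, 222, 19, 12])]
(array([0.37695389, 0.04909356, 0.19215851]), np.float64(0.00026213462885693454))
[0.37745794 0.04927856 0.19      ]
[0.37545744 0.04893488 0.2       ]
[0.37345694 0.04859119 0.21      ]
True -79.52885 [ 0.18174039 -0.9833465   0.4178628  -0.16578846]
False -79.55447 [ 0.18130066 -0.9834277   0.50199926 -0.13391876]
lidmask [(2918, [334.9, 96.2], [305, 70, 61, 55])]
[ 0.66195241 -0.05200371  0.279     ]
```

```bash
python3 -m inch '[[[0,0,-0.5,0,0,-0.045,0],[0,0,-1,0,0,-0.09,0],[0,0,-1,0,0,-0.14,0],[0,0,-1,0,0,-0.184,0],[0,0,-1,0,0,-0.184,0]]]'
python3 -m inch '[[[-0.5,0,-0.5,0,0,0,0],[-1,0,-1,0,0,0,0],[-1,0,-1,0,0,0,0]]]'
python3 -m inch '[[[0,-0.5,-0.5,0,0,0,0],[-0.2,-1,-1,0,0,0,0],[-0.2,-1,-1,0,0,0,0]]]'; python3 -c "
from h import *
print(env.get_obs()['qpos'].round(2))"
```

```text
t: 0.6
ee_pos: [0.25, 0.5997, 0.2641]
tcp_rot: [-0.092, 0.996, -0.0, -0.0]
force: [-0.1, -0.4, -0.6]
opening: 0.0916
grip_force: 0.0
t: 0.9
ee_pos: [0.3341, 0.6148, 0.3476]
tcp_rot: [-0.087, 0.996, 0.002, 0.002]
force: [-0.3, -0.6, -0.3]
opening: 0.0919
grip_force: 0.0
t: 1.2
ee_pos: [0.3625, 0.5366, 0.4285]
tcp_rot: [-0.087, 0.996, 0.002, 0.003]
force: [0.8, -0.7, 0.8]
opening: 0.0917
grip_force: 0.0
[-0.98  0.34 -0.07  1.25  0.03  1.55  0.7 ]
```

```bash
for i in 1; do
python3 -m inch '[[[0,-0.5,0,0,0,0,0],[0,-1,0,0,0,0,0]]]'|grep -E 'ee_pos|rot'
python3 -m inch '[[[0,-0.5,0,0,0,0,0],[0,-1,0,0,0,0,0]]]'|grep -E 'ee_pos|rot'
python3 -m inch '[[[0,-0.5,0,0,0,0,0],[0,-1,0,0,0,0,0]]]'|grep -E 'ee_pos|rot'
python3 -m inch '[[[0,-0.5,0,0,0,0,0],[0,-1,0,0,0,0,0],[0,-1,0,0,0,0,0]]]'|grep -E 'ee_pos|rot'
done; python3 -c "
from h import *
print(env.get_obs()['qpos'].round(2))"
```

```text
ee_pos: [0.373, 0.4598, 0.4229]
tcp_rot: [-0.091, 0.996, -0.0, -0.001]
ee_pos: [0.3877, 0.3803, 0.4229]
tcp_rot: [-0.09, 0.996, -0.0, -0.001]
ee_pos: [0.4023, 0.3017, 0.4231]
tcp_rot: [-0.09, 0.996, -0.0, -0.001]
ee_pos: [0.4186, 0.2192, 0.424]
tcp_rot: [-0.086, 0.996, -0.001, 0.0]
[-0.65 -0.    0.1   1.66  0.    1.48  1.19]
```

```bash

python3 -m inch '[[[0,-0.5,0,0,0,0,0],[0,-1,0,0,0,0,0]]]'|grep -E 'ee_pos|rot'
python3 -m inch '[[[0,-0.5,0,0,0,0,0],[0,-1,0,0,0,0,0]]]'|grep -E 'ee_pos|rot'
python3 -m inch '[[[0,-0.5,0,0,0,0,0],[0,-1,0,0,0,0,0]]]'|grep -E 'ee_pos|rot'
python3 -m inch '[[[0,-0.5,0,0,0,0,0],[0,-1,0,0,0,0,0]]]'|grep -E 'ee_pos|rot'
python3 -m inch '[[[0,-0.5,0,0,0,0,0],[0,-1,0,0,0,0,0],[0,-1,0,0,0,0,0],[0,-1,0,0,0,0,0]]]'
python3 -c "
from h import *
o=env.get_obs();print(o['qpos'].round(2))
r=R.from_quat(o['tcp_rot']);print(r.inv().apply(np.array([.509,-.275,.1755])-o['ee_pos'])/.08, r.as_matrix()[:,1])"
```

```text
ee_pos: [0.4314, 0.1462, 0.4232]
tcp_rot: [-0.092, 0.996, -0.0, -0.001]
ee_pos: [0.4464, 0.0667, 0.4235]
tcp_rot: [-0.091, 0.996, 0.0, -0.001]
ee_pos: [0.4612, -0.012, 0.4235]
tcp_rot: [-0.091, 0.996, 0.0, -0.0]
ee_pos: [0.476, -0.0906, 0.4235]
tcp_rot: [-0.091, 0.996, 0.0, -0.0]
t: 3.3
ee_pos: [0.4905, -0.1683, 0.4232]
tcp_rot: [-0.091, 0.996, 0.0, -0.001]
force: [0.4, 0.8, -0.3]
opening: 0.0919
grip_force: 0.0
[-0.24  0.08  0.55  1.6  -0.04  1.48  2.07]
[ 0.00796249 -1.35560437  3.09528593] [-1.80275143e-01  9.83615946e-01  7.37789377e-04]
```

```bash

python3 -m inch '[[[0,-0.5,0,0,0,0,0],[0,-1,0,0,0,0,0],[0,-1,0,0,0,0,0]]]'|grep -E 'ee_pos|rot'
python3 -m inch '[[[0,-0.356,0,0,0,0,0],[0,-0.356,0.5,0,0,0,0],[0,-0.356,1,0,0,0,0],[0,-0.356,1,0,0,0,0]]]'|grep -E 'ee_pos|rot|force'
python3 -m inch '[[[0,0,0.5,0,0,0,0],[0,0,1,0,0,0,0],[0,0,1,0,0,0,0],[0,0,1,0,0,0,0]]]'
python3 - <<'E'
from h import *
o=env.get_obs();print(o['qpos'].round(2))
r=R.from_quat(o['tcp_rot']);print(r.inv().apply(np.array([.509,-.275,.1755])-o['ee_pos'])/.08)
im=env.read_camera('wrist'); cv2.imwrite('pics/w1.png',im[:,:,::-1])
im=env.read_camera('top'); cv2.imwrite('pics/t1.png',im[:,:,::-1]); print(redline(im,env.get_calibration('top')))
E
```

```text
ee_pos: [0.5046, -0.2503, 0.4234]
tcp_rot: [-0.089, 0.996, -0.001, -0.001]
ee_pos: [0.5083, -0.2711, 0.339]
tcp_rot: [-0.093, 0.996, 0.003, -0.004]
force: [-0.6, 0.6, -0.6]
grip_force: 0.0
t: 4.4
ee_pos: [0.5113, -0.275, 0.2662]
tcp_rot: [-0.092, 0.996, -0.0, 0.001]
force: [0.4, -0.4, 0.0]
opening: 0.092
grip_force: 0.0
[-0.06  0.3   0.62  1.72 -0.19  1.18  2.37]
[0.02929751 0.00535566 1.13361447]
(np.float32(-0.3383998), array([0.41539475, 0.03536729], dtype=float32), 1410)
```

View pics/w1.png

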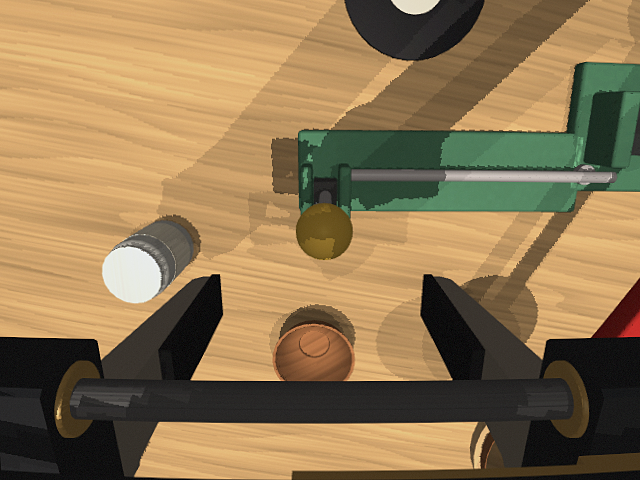

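View pics/t1.png

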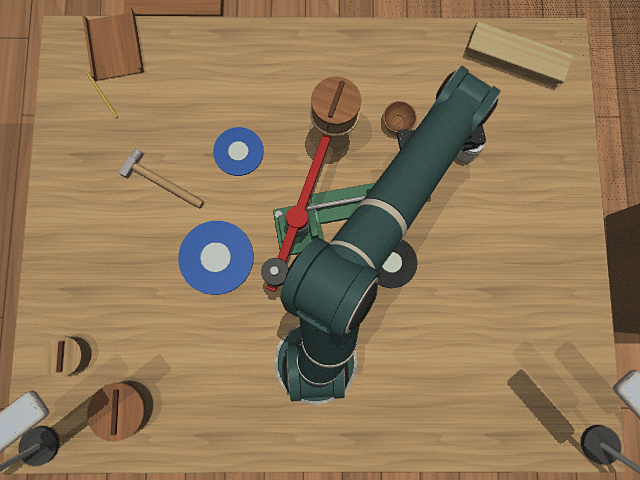

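The wrist view shows the knob at (324,232), centred between the fingertips at 220 and 425. The top view shows the boom unmoved and visible. Next I descend and grip the knob.

```bash

python3 -m inch '[[[0.03,0,0.4,0,0,0,0],[0.03,0,0.7,0,0,0,0],[0.03,0,1,0,0,0,0],[0.03,0,1,0,0,0,0]]]'|grep -E 'ee_pos|rot|force'
python3 -m inch '[[[0,0,0.13,0,0,0,0],[0,0,0.13,0,0,0,0.3],[0,0,0.13,0,0,0,0.5],[0,0,0.13,0,0,0,0.7],[0,0,0.13,0,0,0,0.7]]]'
python3 -c "
from h import *
o=env.get_obs();print(o['qpos'].round(2))
r=R.from_quat(o['tcp_rot']);print(r.inv().apply(np.array([.509,-.275,.1755])-o['ee_pos'])/.08)"
```

```text
ee_pos: [0.5072, -0.2755, 0.1837]
tcp_rot: [-0.092, 0.996, 0.001, -0.001]
force: [-0.2, 0.3, 1.0]
grip_force: 0.0
t: 5.4
ee_pos: [0.508, -0.2764, 0.1746]
tcp_rot: [-0.091, 0.996, -0.0, 0.001]
force: [-0.5, -0.5, 0.6]
opening: 0.0619
grip_force: 0.0
[-0.02  0.39  0.59  1.82 -0.25  1.    2.43]
[-0.01575046  0.01482999 -0.0112588 ]
```

```bash
cat > look.py <<'E'
from h import *
o=env.get_obs(); t=o['t']; im=env.read_camera('top'); a,_,n=redline(im,env.get_calibration('top'))
print('t %.2f  boom %.4f  n %d  open %.4f grip %.1f ee %s f %s'%(t,a,n,o['opening'],o['grip_force'],o['ee_pos'].round(4),o['force'].round(1)))
E
python3 -m inch '[[[0,0,0,0,0,0,0.8],[0,0,0,0,0,0,0.8],[0,0,0,0,0,0,0.8],[0,0,0,0,0,0,0.8],[0,0,0,0,0,0,0.8]]]' >/dev/null; python3 look.py
python3 -m inch '[[[0,0.15,0,0,0,0,0.8],[0,0.32,0.02,0,0,0,0.8],[0,0.464,0.058,0,0,0,0.8],[0,0.464,0.058,0,0,0,0.8],[0,0.464,0.058,0,0,0,0.8]]]'>/dev/null; python3 look.py
python3 -m inch '[[[0,0,0,0,0,0,0.8],[0,0,0,0,0,0,0.8],[0,0,0,0,0,0,0.8],[0,0,0,0,0,0,0.8]]]' >/dev/null; python3 look.py
```

```text
t 5.90  boom -0.3451  n 1337  open 0.0317 grip 26.3 ee [ 0.5075 -0.2759  0.1737] f [ 0.9  0.3 -0.4]
t 6.45  boom -0.3359  n 1373  open 0.0271 grip 30.3 ee [ 0.5016 -0.2406  0.1731] f [-6.4  0.2 23. ]
t 6.90  boom -0.3088  n 1344  open 0.0269 grip 30.4 ee [ 0.5017 -0.2409  0.1732] f [-6.7 -0.2 22.9]
```

```bash
python3 - <<'E'
from h import *
w=env.read_camera('wrist'); s=env.read_camera('scene')
w=cv2.resize(w,(400,300)); s=cv2.resize(s[200:350,170:370],(400,300))
cv2.imwrite('pics/ws2.png',np.hstack([w,s])[:,:,::-1]); o=env.get_obs(); print(o['t'],o['moment'],o['tcp_rot'])
E
```

```text
7.05 [ 0.04157576  1.51365016 -0.10440191] [-9.10858177e-02  9.95840729e-01 -7.96125756e-04  1.99563710e-03]
```

View pics/ws2.png

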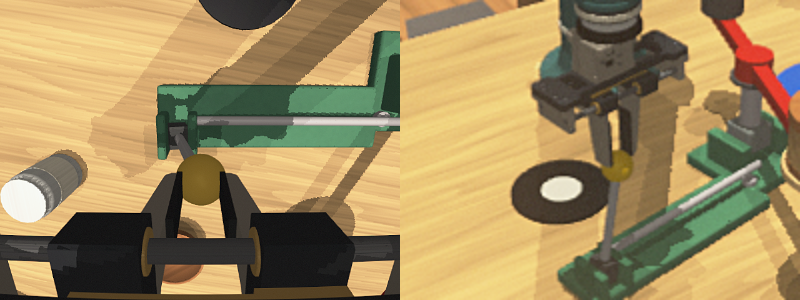

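The left half (wrist view) shows the ball at about (201,180), between the fingertips but low. The right half (scene view) shows the fingers ending on the ball's upper half. I'll locate the ball in the tool frame from its apparent size.

```bash
python3 - <<'E'
from h import *
o=env.get_obs(); c=env.get_calibration('wrist'); w=env.read_camera('wrist'); cv2.imwrite('pics/w3.png',w[:,:,::-1])
h,s,v=hsv(w); m=crop((h>16)&(h<36)&(s>150)&(v>30),260,220,390,350); ct=max(cv2.findContours(m,0,2)[0],key=cv2.contourArea)
(x,y),r=cv2.minEnclosingCircle(ct); print('ball px',x,y,r)
rt=R.from_quat(o['tcp_rot']); e,d=ray(c,(x,y)); dist=.02/np.sin(np.arctan(r/c['fx']*abs(1)))*1.0
print('size-based tool xyz mm',1e3*rt.inv().apply(e+d*dist-o['ee_pos']))
print('at z=.19',1e3*rt.inv().apply(e+d*(.19-e[2])/d[2]-o['ee_pos']))
Cs=env.get_calibration('scene'); ct_=env.get_calibration('top')
im=env.read_camera('scene'); h,s,v=hsv(im); b=blobs(crop((h>16)&(h<34)&(s>170)&(v>60),255,265,310,310),10)[0]; print(b)
k=tri(c,(x,y),Cs,b[1]); print('tri',k, 1e3*rt.inv().apply(k[0]-o['ee_pos'])); print('eye tool',1e3*rt.inv().apply(e-o['ee_pos']))
E
python3 look.py
```

```text
ball px 321.2964172363281 287.1027526855469 41.166934967041016
size-based tool xyz mm [ -1.19688528  -0.10166232 -19.01557652]
at z=.19 [ -2.1347768   -0.10295639 -16.82240266]
(158, [279.2, 283.4], [271, 275, 16, 16])
tri (array([ 0.50461642, -0.24016273,  0.18820439]), np.float64(0.0007136104432827126)) [ -3.10750338   0.19974814 -15.02363732]
eye tool [ 7.62925865e+01  5.25563039e-03 -2.00217645e+02]
t 7.15  boom -0.2887  n 1327  open 0.0271 grip 30.4 ee [ 0.5017 -0.2409  0.1732] f [-5.8 -0.2 23.4]
```

```bash

python3 -m inch '[[[0,0,-0.03,0,0,0,0.8],[0,0,-0.03,0,0,0,0.8],[0,0,-0.03,0,0,0,0.8],[0,0,-0.03,0,0,0,0.8]]]'>/dev/null; python3 look.py
python3 -m inch '[[[0,0,0,0,0,0,0.8],[0,0,0,0,0,0,0.8],[0,0,0,0,0,0,0.8],[0,0,0,0,0,0,0.8]]]' >/dev/null; python3 look.py
```

```text
t 7.60  boom -0.2211  n 1231  open 0.0239 grip 26.7 ee [ 0.5015 -0.2403  0.1746] f [-4.  -0.8 16.9]
t 8.05  boom -0.1297  n 1171  open 0.0244 grip 26.7 ee [ 0.5015 -0.2403  0.1746] f [-3.7  0.  17.7]
```

```bash

python3 -m inch '[[[0,0,0,0,0,0,0.8],[0,0,0,0,0,0,0.8],[0,-0.15,0,0,0,0,0.8],[0,-0.32,0,0,0,0,0.7],[0,-0.464,0,0,0,0,0.4],[0,-0.464,0.047,0,0,0,0.4],[0,-0.464,0.047,0,0,0,0.55]]]'>/dev/null; python3 look.py
python3 -m inch '[[[0,0,0,0,0,0,0.7]]]' >/dev/null; python3 look.py
```

```text
t 8.80  boom 0.0653  n 1082  open 0.0415 grip 26.5 ee [ 0.51   -0.2809  0.1789] f [-16.1   2.   62.2]
t 8.95  boom 0.1059  n 1079  open 0.0351 grip 27.4 ee [ 0.5099 -0.2803  0.179 ] f [-16.4   1.   63.6]
```

```bash

python3 -m inch '[[[0,0,-0.15,0,0,0,0.5]]]'>/dev/null; python3 look.py; python3 - <<'E'
from h import *
o=env.get_obs(); print(o['ee_pos'],o['force'],o['opening'])
s=env.read_camera('scene'); w=env.read_camera('wrist')
a=cv2.resize(s[210:330,220:330],None,fx=4,fy=4,interpolation=2); b=cv2.resize(w,None,fx=.55,fy=.55); b=cv2.copyMakeBorder(b,0,480-b.shape[0],0,0,0)
cv2.imwrite('pics/ws4.png',np.hstack([a,b])[:,:,::-1]); print(a.shape,b.shape)
E
```

```text
t 9.10  boom 0.1440  n 1084  open 0.0375 grip 0.0 ee [ 0.5084 -0.2776  0.1843] f [ 0.4  0.  -0.5]
[ 0.50900999 -0.27687362  0.1844193 ] [ 1.37396637 -0.47849735  1.44838007] 0.041176214001839934
(480, 440, 3) (480, 352, 3)
```

View pics/ws4.png

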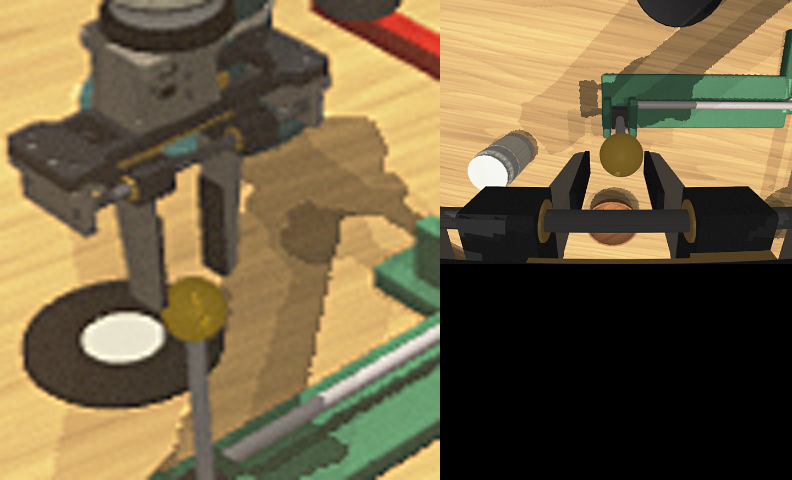

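Here the opening is 41 mm and the ball is free. In the scene view the fingertips, at about (256,286) and (275,278), end near the ball's top. In the wrist view they are at about (267,276) and (378,276). I'll triangulate the tips.

```bash
python3 - <<'E'
from h import *
o=env.get_obs(); cw=env.get_calibration('wrist'); cs=env.get_calibration('scene'); rt=R.from_quat(o['tcp_rot'])
for a,b in(((256,286),(267,276)),((275.5,278),(378,276))):
    p,e=tri(cs,a,cw,b); print(p,e,1e3*rt.inv().apply(p-o['ee_pos']))
    for z in (-60,-40,-20,0): 
        e_,d=ray(cw,b); q=rt.inv().apply(e_-o['ee_pos']); r=rt.inv().apply(d); print('  wrist ray at tool z',z,1e3*(q+r*(z/1e3-q[2])/r[2]))
w=env.read_camera('wrist');h,s,v=hsv(w); m=crop((h>16)&(h<36)&(s>150)&(v>30),270,220,400,350); ct=max(cv2.findContours(m,0,2)[0],key=cv2.contourArea)
(x,y),r=cv2.minEnclosingCircle(ct); s=env.read_camera('scene');h,ss,v=hsv(s); b=blobs(crop((h>16)&(h<34)&(ss>170)&(v>60),255,270,290,305),10)[0]
p,e=tri(cw,(x,y),cs,b[1]);print('ball',x,y,r,b,p,e,1e3*rt.inv().apply(p-o['ee_pos']))
E
```

```text
[ 0.50538439 -0.30203988  0.20620111] 0.0009677775402525219 [  7.34870767 -25.73027025 -25.35382029]
  wrist ray at tool z -60 [ 20.79510117 -20.30989786 -60.        ]
  wrist ray at tool z -40 [ 12.87740296 -23.20547897 -40.        ]
  wrist ray at tool z -20 [  4.95970475 -26.10106007 -20.        ]
  wrist ray at tool z 0 [ -2.95799345 -28.99664117   0.        ]
[ 0.49818887 -0.248012    0.20270501] 0.004308820436669791 [  4.55059425  28.7026178  -21.85505959]
  wrist ray at tool z -60 [ 20.7858609   21.02451581 -60.        ]
  wrist ray at tool z -40 [ 12.86684473  24.02456987 -40.        ]
  wrist ray at tool z -20 [  4.94782856  27.02462392 -20.        ]
  wrist ray at tool z 0 [-2.97118761 30.02467797  0.        ]
ball 327.82122802734375 283.7178649902344 40.29945373535156 (192, [268.2, 286.9], [261, 279, 16, 16]) [ 0.50919341 -0.27220823  0.19374185] 0.0005523963734001936 [ -1.825775     2.9025874  -12.87753483]
```

Fingertips actually sit about 23–30 mm above the nominal TCP at this opening, so the earlier grip was only on the crown. I'll open, go 34 mm lower and re-grip while the boom coasts.

```bash

python3 -m inch '[[[0,0.03,0,0,0,0,0.1],[0,0.03,0,0,0,0,0.1],[0,0.03,0.2,0,0,0,0.15],[0,0.03,0.43,0,0,0,0.3],[0,0.03,0.43,0,0,0,0.6]]]'>/dev/null; python3 look.py
python3 -m inch '[[[0,0,0,0,0,0,0.7],[0,0,0,0,0,0,0.7]]]' >/dev/null; python3 look.py
```

```text
t 9.85  boom 0.2950  n 936  open 0.0586 grip 0.0 ee [ 0.5054 -0.2727  0.1429] f [ 0.1 -0.3 -0.1]
t 10.10  boom 0.3500  n 950  open 0.0388 grip 30.3 ee [ 0.5075 -0.2741  0.1462] f [ 0.3 -1.1 -0.5]
```

```bash

python3 -m inch '[[[0,-0.12,0,0,0,0,0.7],[0,-0.12,0,0,0,0,0.7],[0,-0.12,0,0,0,0,0.7]]]'>/dev/null; python3 look.py
python3 -m inch '[[[0,0,0,0,0,0,0.7],[0,0,0,0,0,0,0.7],[0,0,0,0,0,0,0.7]]]' >/dev/null; python3 look.py
```

```text
t 10.45  boom 0.4198  n 947  open 0.0385 grip 30.0 ee [ 0.509  -0.2818  0.146 ] f [-1.6  4.7  4.7]
t 10.80  boom 0.4782  n 950  open 0.0379 grip 30.0 ee [ 0.5089 -0.2817  0.146 ] f [-2.   4.7  4.6]
```

```bash

python3 -m inch '[[[0,0.05,0,0,0,0,0.7],[0,0.05,0,0,0,0,0.7],[0,0.05,0,0,0,0,0.7]]]'>/dev/null; python3 look.py
python3 -m inch '[[[0,0,0,0,0,0,0.7],[0,0,0,0,0,0,0.7]]]' >/dev/null; python3 look.py
```

```text
t 11.15  boom 0.5265  n 940  open 0.0384 grip 30.0 ee [ 0.5086 -0.2798  0.1461] f [-0.8  0.6  4.6]
t 11.40  boom 0.5553  n 949  open 0.0383 grip 30.0 ee [ 0.5086 -0.2799  0.1461] f [-0.7  0.9  6.6]
```

```bash

python3 -m inch '[[[0,0.04,0,0,0,0,0.7],[0,0.04,0,0,0,0,0.7],[0,0.04,0,0,0,0,0.7]]]'>/dev/null; python3 look.py
python3 -m inch '[[[0,0,0,0,0,0,0.7],[0,0,0,0,0,0,0.7]]]' >/dev/null; python3 look.py
```

```text
t 11.75  boom 0.5854  n 948  open 0.0381 grip 30.0 ee [ 0.5083 -0.2779  0.1461] f [ 0.7 -2.3  5.4]
t 12.00  boom 0.6047  n 947  open 0.0383 grip 30.0 ee [ 0.5083 -0.2778  0.1461] f [ 0.3 -3.1  5.5]
```

```bash

python3 -m inch '[[[0,-0.02,0,0,0,0,0.7],[0,-0.02,0,0,0,0,0.7],[0,-0.02,0,0,0,0,0.7]]]'>/dev/null; python3 look.py
python3 -m inch '[[[0,0,0,0,0,0,0.7],[0,0,0,0,0,0,0.7]]]' >/dev/null; python3 look.py
```

```text
t 12.35  boom 0.6238  n 948  open 0.0385 grip 30.0 ee [ 0.5084 -0.2786  0.1461] f [ 0.1 -1.9  7. ]
t 12.60  boom 0.6344  n 953  open 0.0383 grip 30.0 ee [ 0.5084 -0.2786  0.1461] f [-0.  -1.3  6.9]
```

```bash

python3 -m inch '[[[0,0.02,0,0,0,0,0.7],[0,0.02,0,0,0,0,0.7],[0,0.02,0,0,0,0,0.7],[0,0.02,0,0,0,0,0.7]]]'>/dev/null; python3 look.py
python3 -m inch '[[[0,0,0,0,0,0,0.7],[0,0,0,0,0,0,0.7],[0,0,0,0,0,0,0.7],[0,0,0,0,0,0,0.7]]]' >/dev/null; python3 look.py
```

```text
t 13.05  boom 0.6427  n 948  open 0.0383 grip 30.0 ee [ 0.5082 -0.2778  0.1462] f [ 0.6 -3.5  4.9]
t 13.50  boom 0.6423  n 952  open 0.0385 grip 30.0 ee [ 0.5082 -0.2778  0.1461] f [ 0.6 -3.2  5.5]
```

The boom is at rest at 0.642. I'll check visually by overlaying the lid outline as it would appear exactly above the mat.

```bash
python3 - <<'E'
from h import *
def proj(c,P):
    q=R.from_quat(c['attitude']).inv().apply(P-c['eye']); s=np.c_[q[:,0]/-q[:,2],-q[:,1]/-q[:,2]]; s*=1+c['k1']*(s**2).sum(1,keepdims=True)
    return np.c_[s[:,0]*c['fx']+c['cx'],s[:,1]*c['fy']+c['cy']]
a=np.linspace(0,2*np.pi,60); out=[]
for n,m,(x,y) in(('top',(.614,.232),(170,70)),('scene',(.6185,.2285),(390,190))):
    im=env.read_camera(n).copy(); c=env.get_calibration(n); im=cv2.resize(im[y:y+150,x:x+130],None,fx=3,fy=3,interpolation=2)
    for z in(.279,.191):
        u=((proj(c,np.c_[m[0]+.06*np.cos(a),m[1]+.06*np.sin(a),a*0+z])-[x,y]+.5)*3).astype(np.int32); cv2.polylines(im,[u],True,(0,255,0),1)
    out.append(im)
cv2.imwrite('pics/chk.png',np.hstack(out)[:,:,::-1])
E
python3 look.py
```

```text
t 13.65  boom 0.6423  n 946  open 0.0385 grip 30.0 ee [ 0.5083 -0.2778  0.1461] f [ 0.1 -2.   5.8]
```

View pics/chk.png

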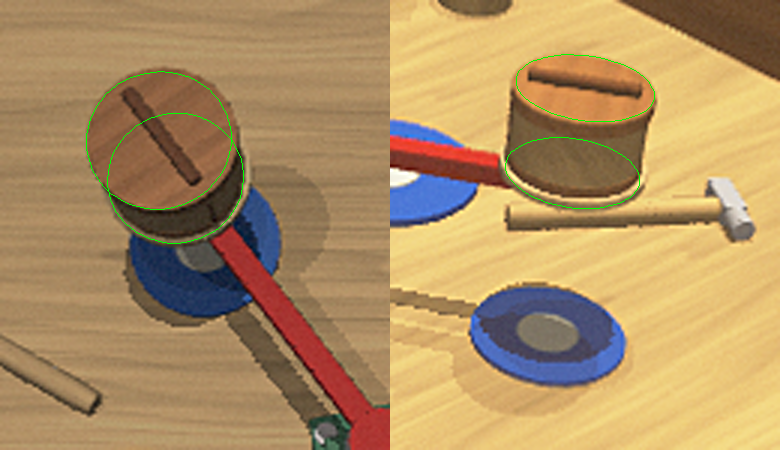

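The left view shows the lid matching its over-mat outline to about 2 mm, and the right view shows the same. I'll bring the lever exactly upright, hold over 2 s, then release.

```bash

python3 -m inch '[[[0,0.01,0,0,0,0,0.7],[0,0.02,0,0,0,0,0.7],[0,0.03,0,0,0,0,0.7],[0,0.03,0,0,0,0,0.7],[0,0.03,0,0,0,0,0.7],[0,0.03,0,0,0,0,0.7],[0,0.03,0,0,0,0,0.7],[0,0.03,0,0,0,0,0.7],[0,0.03,0,0,0,0,0.7],[0,0.03,0,0,0,0,0.7]]]'>/dev/null; python3 look.py
python3 -m inch '[[[0,0,0,0,0,0,0.7],[0,0,0,0,0,0,0.7],[0,0,0,0,0,0,0.7],[0,0,0,0,0,0,0.7],[0,0,0,0,0,0,0.7],[0,0,0,0,0,0,0.7],[0,0,0,0,0,0,0.7],[0,0,0,0,0,0,0.7],[0,0,0,0,0,0,0.7],[0,0,0,0,0,0,0.7]]]'>/dev/null
python3 -m inch '[[[0,0,0,0,0,0,0.7],[0,0,0,0,0,0,0.7],[0,0,0,0,0,0,0.7],[0,0,0,0,0,0,0.7],[0,0,0,0,0,0,0.7],[0,0,0,0,0,0,0.7]]]'>/dev/null; python3 look.py
python3 -m inch '[[[0,0,0,0,0,0,0.5],[0,0,0,0,0,0,0.3],[0,0,0,0,0,0,0.2],[0,0,0,0,0,0,0.1],[0,0,0,0,0,0,0],[0,0,0,0,0,0,0],[0,0,0,0,0,0,0]]]'>/dev/null; python3 look.py
```

```text
t 14.70  boom 0.6401  n 960  open 0.0383 grip 30.0 ee [ 0.508  -0.2763  0.1462] f [ 1.3 -5.8  5. ]
t 16.35  boom 0.6385  n 955  open 0.0386 grip 30.0 ee [ 0.508  -0.2763  0.1462] f [ 1.4 -6.1  4.7]
t 17.10  boom 0.6391  n 953  open 0.0908 grip 0.0 ee [ 0.5071 -0.2738  0.1454] f [0.  0.1 0.8]
```

```bash

python3 -m inch '[[[0,0,-0.3,0,0,0,0],[0,0,-0.6,0,0,0,0],[0,0,-1,0,0,0,0],[0,0,-1,0,0,0,0]]]'>/dev/null; python3 look.py
python3 -m inch '[[[0,0,-0.5,0,0,0,0],[0,0,-1,0,0,0,0],[0,0,-1,0,0,0,0],[0,0,-1,0,0,0,0],[0,0,-1,0,0,0,0],[0,0,-1,0,0,0,0],[0,0,-1,0,0,0,0]]]'>/dev/null; python3 look.py
python3 - <<'E'
from h import *
im=env.read_camera('scene'); c=env.get_calibration('scene'); h,s,v=hsv(im); b=blobs(crop((h>16)&(h<34)&(s>170)&(v>60),250,265,290,310),10)[0]; print('knob scene',b,'before (267.4,286.7)')
im=env.read_camera('top'); ct=env.get_calibration('top'); h,s,v=hsv(im); r=((h<6)|(h>174))&(s>145)&(v>70)
o=cv2.morphologyEx(crop(r,280,200,315,232),cv2.MORPH_OPEN,cv2.getStructuringElement(2,(13,13))); print('cap',blobs(o))
E
python3 look.py
```

```text
t 17.55  boom 0.6489  n 1143  open 0.0919 grip 0.0 ee [ 0.5093 -0.2754  0.2296] f [ 0.3 -1.2 -0.8]
t 18.30  boom 0.6506  n 1335  open 0.0917 grip 0.0 ee [ 0.5066 -0.2736  0.3042] f [ 0.6 -0.6 -0.3]
knob scene (200, [268.6, 286.5], [261, 279, 16, 16]) before (267.4,286.7)
cap [(373, [295.9, 216.4], [286, 206, 21, 22])]
t 18.45  boom 0.6503  n 1335  open 0.0918 grip 0.0 ee [ 0.5069 -0.2738  0.305 ] f [ 0.2 -0.3 -0.5]
```

```bash

python3 -m inch '[[[0,0,0,0,0,0,0],[0,0,0,0,0,0,0],[0,0,0,0,0,0,0],[0,0,0,0,0,0,0],[0,0,0,0,0,0,0],[0,0,0,0,0,0,0],[0,0,0,0,0,0,0],[0,0,0,0,0,0,0],[0,0,0,0,0,0,0],[0,0,0,0,0,0,0]]]'>/dev/null
python3 -m inch '[[[0,0,0,0,0,0,0],[0,0,0,0,0,0,0],[0,0,0,0,0,0,0],[0,0,0,0,0,0,0],[0,0,0,0,0,0,0],[0,0,0,0,0,0,0],[0,0,0,0,0,0,0],[0,0,0,0,0,0,0],[0,0,0,0,0,0,0],[0,0,0,0,0,0,0]]]'>/dev/null; python3 look.py
python3 -c "
from h import *
print(env.close_job())"
```

```text
t 20.50  boom 0.6498  n 1338  open 0.0921 grip 0.0 ee [ 0.5071 -0.2739  0.3055] f [ 0.2  0.8 -0.2]
the job is handed in; nothing more can be done
None
```

The box is at rest above the blue drip mat, the lever is released and upright, and the job was handed in at 20.5 s. The final boom reading was 0.650 rad, against a mat direction I measured as 0.64–0.66 rad (within about 3 mm). My first grip on the knob sat too high, so I re-gripped it lower while the boom was coasting.

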